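# Bring the corked jar to the front of the carousel and hold it

## Robot

A 6-joint arm with a two-finger parallel gripper is mounted at the origin on the work surface. World frame = base frame: x ahead of the robot, y to its left, z up, the work surface at z = 0. Lengths are in mm, angles in rad, forces in N, time in s.
With the tool pointing down it reaches from about 325 to 875 mm from the base axis. Payload 4.4 kg.
Tool frame: the origin (TCP) lies on the centre line of the jaws, within the pads' length; the fingertips stand ahead of it and the grasp point (between the pads) lies 6 mm ahead of it (ctrl.tcp_to_tips is the z of the fingertips in the tool frame, in mm); z points along the fingers, y is the line along which they close (so a half turn about z gives the same grasp; the last joint's range is limited). The gripper opens to 85 mm and grips with 20 to 120 N. Pads are 22 mm wide; open, the fingers measure 114 mm over their backs; the gripper's body (76 mm by 85 mm) begins 54 mm behind the grasp point. The pads swing forward as they close: fully open they stand 13 mm farther back than shut.
Start: joints at [1.054, 0.207, 1.542, -0, 1.393, -0.15], TCP at [205.685, 536.955, 256.282] pointing down, gripper open.
Joint ranges: [-2.73, 2.73], [-0.86, 2.22], [0.23, 2.46], [-1.11, 4.25], [0.08, 2.63], [-2.82, 2.82]. Speed limits (rad/s): [2.79, 2.79, 3.14, 3.14, 3.14, 3.14].

## Interface

Orientations are given as a 3x3 rotation matrix whose columns are the frame's x, y, z axes.
In Python, from plant import ctrl, sensors, optics gives the robot as it stands. Calls block until the motion is done:
- ctrl.move_ptp(position, orientation): joint-space move of the TCP to a pose.
- ctrl.move_l(position, rot=None, vel=150, threshold=None): straight line of the TCP; rot=None keeps the orientation; vel is the mean speed in mm/s. With threshold (N) it stops when the force on the tool has changed by that much, and returns True; else False.
- ctrl.set_joints(angles): joint-space move.
- ctrl.gripper_to(opening, force=None): finger opening in mm; force is the grip in N (None keeps the last); returns when the fingers have stopped.
- ctrl.hold(seconds).
- ctrl.solve_ik(position, orientation): joint angles nearest the present ones, or None.
- sensors.read_state(): the state.
- optics.grab_frame(name): name is "scene" or "top"; returns (picture, depth): 480x640x3 uint8, red, green, blue; 480x640 float32, mm along the optical axis (not along the pixel's ray), 0 where there is no reading.
- optics.camera_params(name): a dict with "mtx" (3x3 intrinsics, pixels), "R" (3x3) and "t" (3): a world point X has camera coordinates R X + t. Camera axes: x right, y down, z forward; pixel columns grow to the right and rows downward; lengths in mm; the calibration is good to about 2 mm. A picture is of the moment at which its call begins. camera_params takes no time and is no camera call.
A pose or a line that the arm cannot do raises ctrl.MotionError and nothing moves.
- ctrl.finish_job(): hands the job in; it is judged then, once.
The state is a dict: "t": time; "q": joint angles; "qvel": joint speeds; "tau": joint torques, N m; "eef_pos": TCP position; "eef_rot": TCP orientation; "force": force on the tool from outside, world axes, zero at the start; "wrist_torque": the same for the moment, N m; "grip_width": finger opening in mm; "grasp_force": force on a finger pad.
Only numpy, scipy, OpenCV 4.12 (cv2) and the standard library are available. Lean on these libraries where they do the work, as an engineer would, in place of code of your own. Each camera call takes 0.05 s, during which the arm holds its last target. There are 200 camera calls.

## Task

On the painted shelf stands a small revolving jar carousel with a wooden grip on top of its post. Turn it until the jar with the cork stopper stands squarely at the front, in the middle of the side towards the shelf's front edge (the long edge facing the robot, where the key strip hangs), and finish with the wooden grip still held firmly in the gripper, so that the carousel cannot turn while I draw the cork; do not let go. Touch none of the jars, keep them standing in their places on the platter, and leave the tray, the earbud case and the elephant where they are.

Things in the scene. Friction and masses are not known exactly. Their poses are not given: they have to be found in the camera images.
- carousel_foot: round beech foot of the carousel, 170 mm diameter, fixed on the shelf, 22 mm high with its bearing. Origin: on the carousel's axis at the shelf's top surface. z up; its x axis points from the shelf's front edge to its back, so the front lies along -x of this frame, whichever way the platter is turned
- carousel: the carousel's beech platter: a disc 220 mm in diameter, 14 mm thick, with a rim 10 mm higher. It turns freely and endlessly either way on a ball bearing (friction about 0.015 N m) and carries four jars 90 degrees apart. Origin: on the axis at the disc's underside, 22 mm above the shelf; z up; x along the wooden grip
- carousel_handle: wooden grip of the carousel: a level beech bar 80 mm long, 18 mm thick, 28 mm high, edges rounded, on a 12 mm steel post in the middle of the platter, turning with it. Origin: the bar's centre, on the axis, 166 mm above the shelf's top. x along the bar, y across its thickness, z up. Its underside is 26 mm above the cork's top, 41 mm above the lids
- corked_jar: the jar wanted at the front: frosted glass, 50 mm diameter, with a sloping shoulder, a narrow neck 36 mm wide and a cork stopper 29 mm wide standing up out of it; 90 mm tall in all, 90 to 180 g; stands loose on the platter 72 mm from the carousel's axis. Origin: centre of its underside, z up
- lidded_jar1: lidded jar: frosted glass, 50 mm diameter, closed by a flat aluminium screw lid 53 mm wide, as wide as the jar; 75 mm tall in all, 90 to 180 g; stands loose on the platter 72 mm from the carousel's axis. Origin: centre of its underside, z up
- lidded_jar2: lidded jar: frosted glass, 50 mm diameter, closed by a flat aluminium screw lid 53 mm wide, as wide as the jar; 75 mm tall in all, 90 to 180 g; stands loose on the platter 72 mm from the carousel's axis. Origin: centre of its underside, z up
- lidded_jar3: lidded jar: frosted glass, 50 mm diameter, closed by a flat aluminium screw lid 53 mm wide, as wide as the jar; 75 mm tall in all, 90 to 180 g; stands loose on the platter 72 mm from the carousel's axis. Origin: centre of its underside, z up
- tray_center (a point): centre, half-way up, of the clear acrylic tray (190 x 140 x 32 mm) that slides on two runners at the left end of the shelf; to be left alone
- earbud_case: orange silicone earbud case, 50 x 62 x 24 mm, loose at the right end of the shelf; to be left alone. Origin: centre of its underside
- elephant: white ceramic elephant figurine, about 105 mm long, 48 mm wide and 74 mm tall, loose at the right end of the shelf; to be left alone. Origin: centre of its underside
- shelf: painted beech shelf, 840 mm long (its y), 300 mm deep (its x), standing on the table on two end panels, top surface 120 mm above the table, fixed. Origin: centre of its footprint on the table. Its -x side is the front; a magnetic steel strip with three keys is mounted under that front edge
Not all that is in view belongs to the job. What is shaped like the lidded_jar1 but green is not meant.

How it is judged:
By the outcome, as a careful person would: the job done as asked, in the order asked, and still so for the second after the job is handed in, while the arm keeps its last pose, push and grip.
It also fails if it takes over 51 s, if anything falls off the work surface, if the arm or the gripper's body presses on something with over 40 N, if the wrist force passes 120 N, or if a joint passes its speed limit or range.

## Working session

There is one attempt and no reset: what is moved stays moved. The work goes in short steps, each a Python script; the robot and the scene stay as the last script left them, time stands still between calls to the robot, and variables do not carry over. Pictures are saved under pics/ and viewed, at most 10 in all, crops included, and the job is handed in when it is done.

```bash
mkdir -p pics; ls; python3 - <<'E'
from plant import ctrl,sensors,optics
import cv2,numpy as np
for n in("scene","top"):
    p,d=optics.grab_frame(n); cv2.imwrite(f"pics/{n}0.png",p[:,:,::-1]); np.savez(f"/tmp/{n}0.npz",p=p,d=d)
    c=optics.camera_params(n); print(n,c)
print(sensors.read_state()["t"],ctrl.tcp_to_tips)
E
```

```text
pics
scene {'mtx': array([[496.69263643,   0.        , 322.72131833],
       [  0.        , 496.69263643, 241.41074242],
       [  0.        ,   0.        ,   1.        ]]), 'R': array([[-0.008465  ,  0.99996244,  0.00186062],
       [ 0.51932236,  0.00598629, -0.85455746],
       [-0.8545365 , -0.00626757, -0.51935353]]), 't': array([ -26.58186085, -158.37077208, 1715.96302848])}
top {'mtx': array([[528.24127892,   0.        , 323.66178271],
       [  0.        , 528.24127892, 229.63456118],
       [  0.        ,   0.        ,   1.        ]]), 'R': array([[-0.00889132, -0.99962464,  0.02591377],
       [-0.99660787,  0.00673823, -0.08202048],
       [ 0.08181508, -0.02655513, -0.99629369]]), 't': array([  16.35901653,  602.19429378, 1269.41950605])}
0.1 25.0
```

View pics/scene0.png

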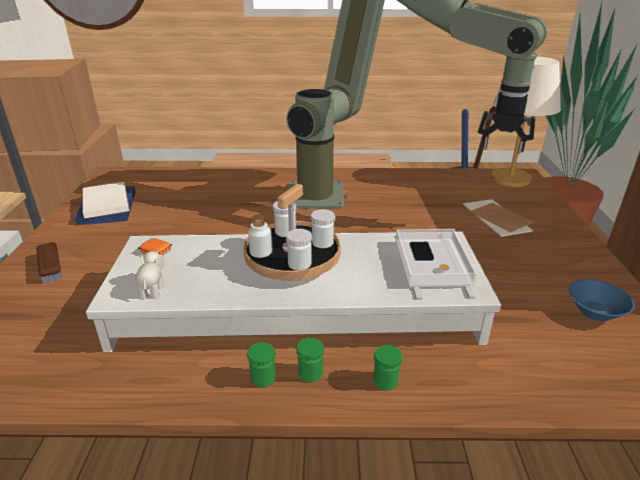

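View pics/top0.png

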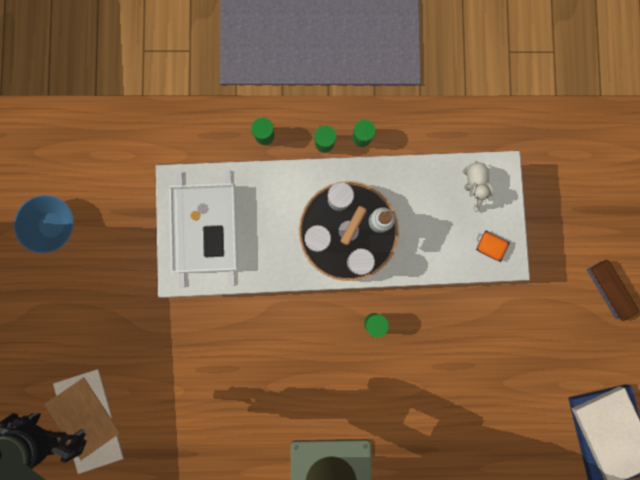

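The scene camera faces the robot from behind the shelf. The corked jar is the brown-topped one, at about top (382,218) and scene (260,240). The other candidates are the lidded jars at top (340,195), (317,238) and (361,262). The green jars on the table are not part of the job. I'll confirm with one enlarged crop and measure positions from depth.

```bash
cat > h.py <<'E'
import numpy as np,cv2
from plant import ctrl,sensors,optics
def cloud(n,d):
    c=optics.camera_params(n); v,u=np.mgrid[0:480,0:640]
    r=np.stack([u,v,np.ones_like(u)],-1)@np.linalg.inv(c["mtx"]).T*d[...,None]
    return (r-c["t"])@c["R"]
def measure(p,d,ax=None):
    X=cloud("top",d); out={}
    h=cv2.cvtColor(p,cv2.COLOR_RGB2HSV); v,u=np.mgrid[0:480,0:640]
    near=(abs(u-350)<60)&(abs(v-230)<60)&(d>0)
    bar=near&(X[...,2]>285)&(X[...,2]<312)
    if bar.sum()>20:
        (cx,cy),s,_=r=cv2.minAreaRect(X[bar][:,:2].astype(np.float32)); b=cv2.boxPoints(r)
        e=[b[1]-b[0],b[2]-b[1]]; e=max(e,key=np.linalg.norm)
        out["bar"]=(cx,cy,s,np.degrees(np.arctan2(e[1],e[0])),np.median(X[bar][:,2]))
    lab=[("lid",208,226),("cork",226,245)]
    for nm,a,b in lab:
        m=(near&(X[...,2]>a)&(X[...,2]<b)).astype(np.uint8)
        k,l,st,_=cv2.connectedComponentsWithStats(m)
        out[nm]=[(int(st[i,4]),*np.round([u[l==i].mean(),v[l==i].mean()]),*np.round(cv2.minEnclosingCircle(X[l==i][:,:2].astype(np.float32))[0],1),*np.round(X[l==i].mean(0),1)) for i in range(1,k) if st[i,4]>15]
    return out
E
python3 - <<'E'
from h import *
z=np.load("/tmp/top0.npz");p,d=z["p"],z["d"]
for k,v in measure(p,d).items(): print(k,v)
X=cloud("top",d)
m=(d>0)&(abs(X[...,2]-120)<6)&(p.min(2)>60)
v,u=np.mgrid[0:480,0:640]
for lo,nm in((True,"front"),(False,"back")):
    P=[]
    for c in range(175,515,4):
        r=np.where(m[140:310,c])[0]
        if len(r)>5: P.append(X[140+(r.max() if lo else r.min()),c,:2])
    P=np.array(P); l=cv2.fitLine(P.astype(np.float32),cv2.DIST_HUBER,0,.01,.01).ravel(); print(nm,l,np.degrees(np.arctan(l[1]/l[0])))
# platter rim: z 150..170, outline
n=(d>0)&(abs(u-350)<65)&(abs(v-230)<65)&(X[...,2]>148)&(X[...,2]<175)
h=cv2.cvtColor(p,cv2.COLOR_RGB2HSV); rim=n&(h[...,1]>90)&(X[...,2]>157)
R=X[rim][:,:2]; print(rim.sum(), X[rim][:,2].mean())
A=np.c_[2*R,np.ones(len(R))]; s=np.linalg.lstsq(A,(R**2).sum(1),rcond=None)[0]; print("axis",s[:2],np.sqrt(s[2]+s[:2]@s[:2]))
cv2.imwrite("pics/crop1.png",cv2.resize(p[170:290,290:410,::-1],(600,600),interpolation=cv2.INTER_CUBIC))
E
```

```text
bar (589.0850830078125, -38.35162353515625, (17.984405517578125, 79.74214935302734), np.float32(-28.624466), np.float64(298.70856005817797))
lid [(217, np.float64(381.0), np.float64(219.0), np.float64(609.7), np.float64(-106.8), np.float64(607.4), np.float64(-104.0), np.float64(215.7))]
cork [(502, np.float64(340.0), np.float64(195.0), np.float64(657.9), np.float64(-18.9), np.float64(657.9), np.float64(-17.9), np.float64(230.6)), (105, np.float64(383.0), np.float64(220.0), np.float64(608.9), np.float64(-107.2), np.float64(604.1), np.float64(-104.8), np.float64(236.2)), (506, np.float64(317.0), np.float64(238.0), np.float64(568.8), np.float64(31.4), np.float64(568.6), np.float64(31.0), np.float64(230.3)), (508, np.float64(361.0), np.float64(261.0), np.float64(520.0), np.float64(-58.2), np.float64(520.3), np.float64(-58.5), np.float64(230.5))]
front [ 3.7039582e-02 -9.9931377e-01  4.6297839e+02 -2.8569477e+01] -87.8773
back [ 3.6894485e-02 -9.9931920e-01  7.6040070e+02 -3.3233711e+01] -87.88562
553 163.4527636556784
axis [588.57871538 -38.63609646] 105.1364377701797
```

View pics/crop1.png

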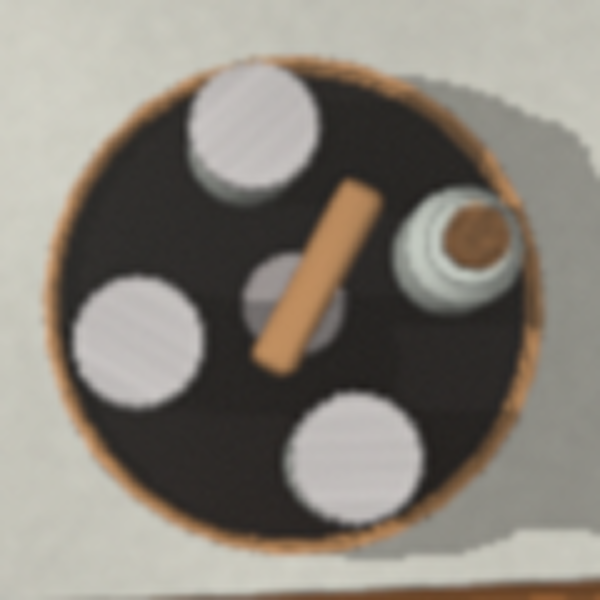

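The crop confirms it: the cork stopper is at crop (477,237), which is top (385,217), on a narrow-necked jar. The other three jars have flat lids. The axis is at (588.7,-38.5). The lids put the corked jar at -73.9°, and the shelf front lies at -177.9°, so the turn is -104°. Next I approach above the grip.

```bash
python3 - <<'E'
from h import *
s=sensors.read_state(); x,y,z=s["eef_pos"]
def R(b): # tool down, tool x along bar angle b (deg)
    c,n=np.cos(np.radians(b)),np.sin(np.radians(b)); return np.array([[c,n,0],[n,-c,0],[0,0,-1.]])
A=[588.8,-38.5]
best=None
for b in(-28.7,151.3):
    for zz in (420,294):
        for bb in (b,b-104): 
            q=ctrl.solve_ik(A+[zz],R(bb)); print(b,zz,bb,None if q is None else np.round(q,3))
    q0=ctrl.solve_ik(A+[294],R(b)); q1=ctrl.solve_ik(A+[294],R(b-104))
E
```

```text
-28.7 420 -28.7 [-0.212  0.167  1.257 -0.     1.717  1.86 ]
-28.7 420 -132.7 [-0.212  0.167  1.257 -0.     1.717 -2.608]
-28.7 294 -28.7 [-0.212  0.212  1.457 -0.     1.473  1.86 ]
-28.7 294 -132.7 [-0.212  0.212  1.457 -0.     1.473 -2.608]
151.3 420 151.3 [-0.212  0.167  1.257 -0.     1.717 -1.282]
151.3 420 47.30000000000001 [-0.212  0.167  1.257 -0.     1.717  0.533]
151.3 294 151.3 [-0.212  0.212  1.457 -0.     1.473 -1.282]
151.3 294 47.30000000000001 [-0.212  0.212  1.457 -0.     1.473  0.533]
```

```bash
python3 - <<'E'
from h import *
def R(b):
    c,n=np.cos(np.radians(b)),np.sin(np.radians(b)); return np.array([[c,n,0],[n,-c,0],[0,0,-1.]])
s=sensors.read_state(); x,y,z=s["eef_pos"]
ctrl.move_l([x,y,420]); ctrl.move_ptp([588.8,-38.5,420],R(151.3))
ctrl.gripper_to(60,80)
print(ctrl.move_l([588.8,-38.5,294],vel=80,threshold=8))
s=sensors.read_state(); print(s["t"],s["eef_pos"],s["force"])
p,d=optics.grab_frame("scene"); cv2.imwrite("pics/pre.png",cv2.resize(p[150:290,220:380,::-1],(800,700))[:600])
E
```

```text
False
5.8917 [589.13951887 -38.53748673 294.70132299] [0.04080007 0.6762938  0.51027231]
```

View pics/pre.png

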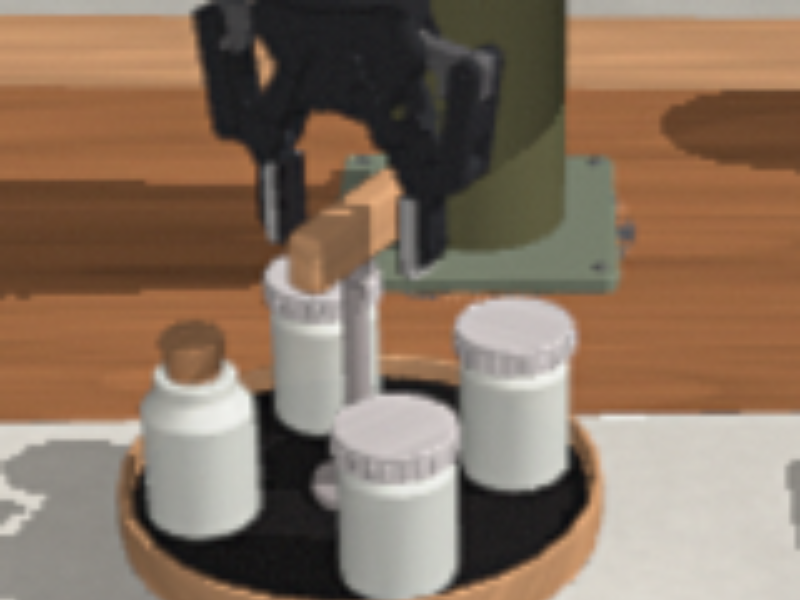

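The open jaws straddle the bar, with one pad at crop (280,200) and the other at (420,235), well clear of the lids and cork. Next: close on the bar, then turn slowly with joint 6.

```bash
python3 - <<'E'
from h import *
ctrl.gripper_to(10,80)
s=sensors.read_state(); print(s["t"],s["grip_width"],s["grasp_force"],s["force"],s["wrist_torque"])
q=np.array(s["q"]); q0=q.copy()
for k in range(1,14):
    q=q0.copy(); q[5]+=np.radians(104)*k/13; ctrl.set_joints(q)
ctrl.hold(.3)
s=sensors.read_state(); print(s["t"],s["grip_width"],s["grasp_force"],s["force"],s["wrist_torque"],s["q"],s["eef_pos"])
print(np.degrees(np.arctan2(s["eef_rot"][1][0],s["eef_rot"][0][0])))
p,d=optics.grab_frame("top"); np.savez("/tmp/top1.npz",p=p,d=d)
for k,v in measure(p,d).items(): print(k,v)
p2,_=optics.grab_frame("scene")
cv2.imwrite("pics/post.png",np.hstack([cv2.resize(p[170:290,290:410,::-1],(400,400)),cv2.resize(p2[170:290,230:350,::-1],(400,400))]))
E
```

```text
6.4 16.96209900059168 79.69434142112732 [0.99635395 1.89932306 1.40983486] [ 0.29701184 -0.08507543 -0.03069172]
10.0583 16.649970983409922 79.43437814712524 [ 4.97770025  4.12684737 -0.96418722] [ 0.41097286 -0.57201113 -0.01547764] [-0.21139175  0.21219726  1.45574095  0.00159629  1.47093039  0.52756733] [589.90466362 -37.95703104 294.38387892]
47.651891132379674
lid [(220, np.float64(347.0), np.float64(267.0), np.float64(509.5), np.float64(-33.8), np.float64(509.2), np.float64(-32.0), np.float64(215.6))]
cork [(505, np.float64(312.0), np.float64(226.0), np.float64(593.0), np.float64(41.2), np.float64(592.9), np.float64(41.6), np.float64(230.5)), (26, np.float64(385.0), np.float64(239.0), np.float64(565.1), np.float64(-108.0), np.float64(564.5), np.float64(-109.3), np.float64(230.4)), (101, np.float64(347.0), np.float64(265.0), np.float64(509.8), np.float64(-33.6), np.float64(512.1), np.float64(-30.6), np.float64(236.2)), (30, np.float64(352.0), np.float64(272.0), np.float64(500.0), np.float64(-40.5), np.float64(499.0), np.float64(-39.9), np.float64(235.0))]
```

View pics/post.png

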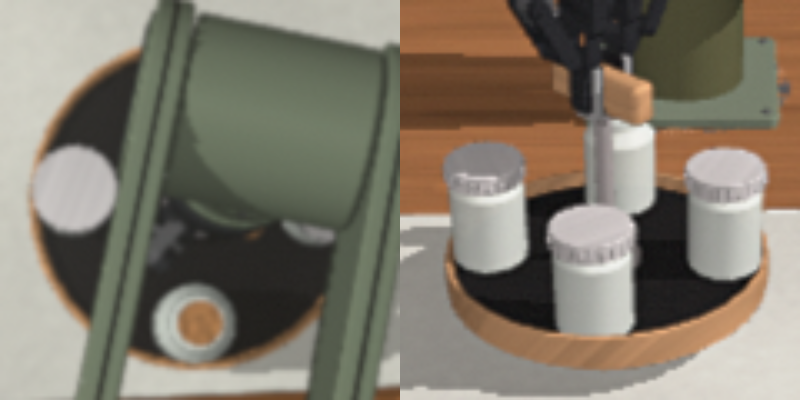

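Corked jar is at the front, but the jars read about 80 mm from the axis instead of 72. I'll check with both views against the initial pictures.

```bash
cat >> h.py <<'E'
def jars(n,p,d):
    X=cloud(n,d); D=np.hypot(X[...,0]-588.8,X[...,1]+38.5)
    A=np.array([588.8,-38.5])
    for nm,a,b in(("lid",227,234),("cork",234.5,255)):
        m=((d>0)&(X[...,2]>a)&(X[...,2]<b)&(D<125)&(D>30)).astype(np.uint8)
        k,l,st,_=cv2.connectedComponentsWithStats(m)
        for i in range(1,k):
            if st[i,4]<25: continue
            P=X[l==i]; c,r=cv2.minEnclosingCircle(P[:,:2].astype(np.float32)); w=np.array(c)-A
            print(n,nm,st[i,4],np.round(c,1),"encl r %.1f"%r,"rad %.1f ang %.1f z %.1f"%(np.hypot(*w),np.degrees(np.arctan2(w[1],w[0])),P[:,2].mean()))
    h=cv2.cvtColor(p,cv2.COLOR_RGB2HSV)
    rim=(d>0)&(D>98)&(D<116)&(X[...,2]>158)&(X[...,2]<170)&(h[...,1]>90)
    R=X[rim][:,:2]; s=np.linalg.lstsq(np.c_[2*R,np.ones(len(R))],(R**2).sum(1),rcond=None)[0]; print(n,"axis",s[:2],np.sqrt(s[2]+s[:2]@s[:2]),rim.sum())
E
python3 - <<'E'
from h import *
for f in("top0","scene0","top1"):
    z=np.load(f"/tmp/{f}.npz"); print(f); jars(f[:-1],z["p"],z["d"])
p,d=optics.grab_frame("scene"); np.savez("/tmp/scene1.npz",p=p,d=d); print("scene now"); jars("scene",p,d)
E
```

```text
top0
top lid 463 [658.2 -18.4] encl r 26.7 rad 72.3 ang 16.1 z 230.5
top lid 466 [568.8  31.4] encl r 27.1 rad 72.7 ang 106.0 z 230.2
top lid 472 [520.  -58.1] encl r 26.9 rad 71.5 ang -164.1 z 230.5
top cork 151 [ 609.9 -107.7] encl r 14.2 rad 72.4 ang -73.0 z 244.9
top axis [588.92079626 -38.65985715] 106.3532958466976 484
scene0
scene lid 66 [527.2 -65.8] encl r 27.3 rad 67.3 ang -156.1 z 230.7
scene lid 245 [570.5  29.5] encl r 28.8 rad 70.4 ang 105.1 z 231.4
scene lid 67 [ 612.7 -108.9] encl r 18.4 rad 74.3 ang -71.3 z 229.5
scene lid 294 [659.9 -17.3] encl r 29.0 rad 74.2 ang 16.6 z 231.4
scene cork 120 [ 610.6 -109.2] encl r 15.7 rad 74.0 ang -72.9 z 244.0
scene axis [591.64294488 -39.14231293] 107.1919765535127 594
top1
top lid 475 [593.   41.2] encl r 26.9 rad 79.8 ang 87.0 z 230.5
top lid 25 [ 565.1 -108. ] encl r 10.3 rad 73.4 ang -108.8 z 230.2
top cork 153 [509.6 -34. ] encl r 14.0 rad 79.3 ang 176.7 z 245.3
top axis [588.66036567 -38.11321868] 106.04101931641358 223
scene now
scene lid 246 [ 588.5 -119.2] encl r 28.4 rad 80.7 ang -90.2 z 231.4
scene lid 257 [593.5  41.7] encl r 29.5 rad 80.4 ang 86.6 z 231.5
scene lid 301 [671.7 -42.1] encl r 29.0 rad 83.0 ang -2.5 z 231.5
scene axis [591.62020034 -38.9921178 ] 107.29243869407567 569
```

The jars slid about 8 mm outward to the rim and drifted about 5° ahead of the platter, so those steps were too jerky. To correct this, I'll take a couple of equally brisk steps back, which should carry the jars back relative to the platter, and measure. The final approach will be in tiny slow steps.

```bash
python3 - <<'E'
from h import *
s=sensors.read_state(); q0=np.array(s["q"]); t=s["t"]; print(t)
for k in(1,2):
    q=q0.copy(); q[5]-=np.radians(8)*k; ctrl.set_joints(q); s=sensors.read_state(); print(s["t"])
ctrl.hold(.2); s=sensors.read_state()
print("bar",np.degrees(np.arctan2(s["eef_rot"][1][0],s["eef_rot"][0][0])))
for n in("top","scene"): jars(n,*optics.grab_frame(n))
t=sensors.read_state()["t"]
for k in range(1,5): q[5]+=np.radians(.3); ctrl.set_joints(q)
print("4 tiny steps:",sensors.read_state()["t"]-t)
E
```

```text
10.2083
10.475
10.7333
bar 63.55156648189394
top lid 30 [671.9   2.2] encl r 14.6 rad 92.5 ang 26.1 z 230.1
top lid 436 [569.8  39.5] encl r 27.0 rad 80.3 ang 103.7 z 230.5
top cork 150 [511.2 -57.1] encl r 13.9 rad 79.8 ang -166.6 z 245.4
top axis [588.65179618 -38.13800531] 106.12402598786996 203
scene lid 31 [519.  -61.8] encl r 15.7 rad 73.6 ang -161.5 z 229.1
scene lid 252 [573.1  37.5] encl r 27.8 rad 77.6 ang 101.7 z 231.3
scene lid 270 [ 611.8 -117.6] encl r 27.6 rad 82.4 ang -73.8 z 231.4
scene lid 307 [669.3 -19.5] encl r 28.4 rad 82.7 ang 13.3 z 231.4
scene axis [591.4273946  -39.09683728] 107.46398991527087 577
4 tiny steps: 1.0
```

```bash
cat >> h.py <<'E'
def yaw():
    r=sensors.read_state()["eef_rot"]; return np.degrees(np.arctan2(r[1][0],r[0][0]))
def Rz(b):
    c,n=np.cos(np.radians(b)),np.sin(np.radians(b)); return np.array([[c,n,0],[n,-c,0],[0,0,-1.]])
def turn(target,step):
    y=yaw(); q=np.array(ctrl.solve_ik([588.8,-38.5,294],Rz(y))); n=max(1,int(np.ceil(abs(target-y)/step)))
    for k in range(1,n+1):
        g=q.copy(); g[5]-=np.radians(target-y)*k/n; ctrl.set_joints(g)
    ctrl.hold(.2)
E
python3 - <<'E'
from h import *
turn(yaw()+88,8)
s=sensors.read_state();print(s["t"],yaw(),s["force"],s["grip_width"])
for n in("top","scene"): jars(n,*optics.grab_frame(n))
E
```

```text
15.075 150.31455168523615 [0.47758109 4.98851877 1.56480483] 17.022501615047144
top lid 43 [673.9   3.2] encl r 15.2 rad 94.8 ang 26.1 z 230.7
top lid 438 [567.5  40.2] encl r 26.6 rad 81.6 ang 105.2 z 230.5
top lid 482 [510.6 -60.3] encl r 27.0 rad 81.1 ang -164.4 z 230.5
top axis [588.63741252 -38.22620449] 106.1001750027129 181
scene lid 41 [515.9 -74.8] encl r 21.8 rad 81.4 ang -153.5 z 230.6
scene lid 245 [569.8  41.2] encl r 29.3 rad 81.9 ang 103.4 z 231.5
scene lid 71 [ 614.4 -118.3] encl r 18.2 rad 83.8 ang -72.2 z 229.7
scene lid 304 [670.6 -18.2] encl r 28.3 rad 84.3 ang 13.9 z 231.4
scene cork 116 [ 613.8 -117.9] encl r 14.9 rad 83.3 ang -72.5 z 244.0
scene axis [591.58306619 -39.30922401] 107.36435445218635 580
```

Angles relative to the platter are restored. Now the slow return in 2° steps.

```bash
python3 - <<'E'
from h import *
turn(47.0,2)
s=sensors.read_state();print(s["t"],yaw(),s["force"],s["wrist_torque"],s["grip_width"],s["grasp_force"])
for n in("top","scene"):
    p,d=optics.grab_frame(n); jars(n,p,d)
    cv2.imwrite(f"pics/fin_{n}.png",p[:,:,::-1])
E
```

```text
28.375 46.862759026458896 [4.31092474 5.62406189 1.0500848 ] [ 0.82372952 -0.43502041  0.02682224] 16.623799332387232 79.67936754226685
top lid 472 [586.2  43.3] encl r 27.1 rad 81.9 ang 91.8 z 230.4
top cork 151 [507.6 -41.3] encl r 14.0 rad 81.2 ang -178.0 z 245.4
top axis [588.74427296 -38.26940843] 106.11714074268882 206
scene lid 253 [587.8  41.1] encl r 28.5 rad 79.6 ang 90.7 z 231.3
scene lid 247 [ 595.1 -120.5] encl r 27.2 rad 82.2 ang -85.6 z 231.5
scene lid 307 [673.8 -36. ] encl r 27.7 rad 85.0 ang 1.7 z 231.4
scene axis [591.5815199  -39.25929567] 107.28485430119818 555
```

View pics/fin_scene.png

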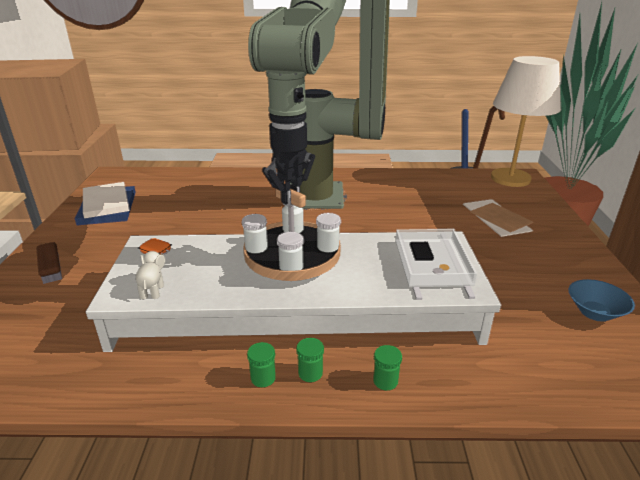

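```bash
python3 -c "
from h import *
print(ctrl.finish_job())"
```

```text
the job is handed in; nothing more can be done
None
```

I handed the job in at about 28 s: the corked jar is at the front (about 0.1° off by the top camera) and the grip is held at 80 N, but my first, too brisk turn slid all four jars about 8–9 mm outward, to around the platter's rim; they are upright, the gripper touched none of them, and the tray, case and elephant look undisturbed.

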